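Load the tart carrier into the decorating printer

ROBOT

A 6-joint arm with a two-finger parallel gripper is mounted at the origin on the work surface. World frame = base frame: x ahead of the robot, y to its left, z up, the work surface at z = 0. Lengths are in m, angles in rad, forces in N, time in s.
With the tool pointing down it reaches from about 0.225 to 0.875 m from the base axis. Payload 3.4 kg.
Tool frame: the origin (TCP) lies on the centre line of the jaws, within the pads' length; the fingertips stand 22 mm ahead of it and the grasp point (between the pads) lies 3 mm ahead of it; z points along the fingers, y is the line along which they close (so a half turn about z gives the same grasp; the last joint's range is limited). The gripper opens to 85 mm and grips with 20 to 120 N. Pads are 22 mm wide; open, the fingers measure 114 mm over their backs; the gripper's body (76 mm by 85 mm) begins 54 mm behind the grasp point. The pads swing forward as they close: fully open they stand 13 mm farther back than shut.
Start: joints at [1.16, 0.276, 1.505, -0, 1.361, -0.121], TCP at [0.164, 0.551, 0.253] pointing down, gripper open.
Joint ranges: [-2.89, 2.89], [-0.75, 2.08], [0.22, 2.7], [-1.18, 4.32], [0.11, 2.71], [-2.7, 2.7]. Speed limits (rad/s): [2.57, 2.57, 3.14, 3.14, 3.14, 3.14].

INTERFACE

Orientations are given as a unit quaternion [w, x, y, z].
In Python, from rig import readout, optics, ticket gives the robot as it stands. The module is installed in compiled form; this text tells all that it offers.
- The arm moves only by the shell command python3 -m handwheel 'ROWS' [OPENING] [FORCE]. ROWS is rows parted by semicolons, their numbers by spaces, 1 to 5 of them, each of 4 numbers: dx, dy, dz in m, then a turn about the tool's z in rad; each row shifts and turns the commanded pose from where the row before left it, along the tool's axes as they then stand; what a row does not reach is not made up. A row lasts 1/12 s, in which the tool goes at most 0.0417 m and 0.125 rad, less where a joint would pass 70% of its speed; a pose out of reach is approached as far as the arm can. OPENING is the finger opening in m, set as the command begins (- or left out keeps the last). The fingers move at their own pace and stop on an object; FORCE is the grip in N (left out, the last holds). Time passes only in rows, so rows that do not move let the fingers close. It prints the time, the measured TCP pose, the force, the opening and the grip force at its end.
- readout.get_state(): the state, without advancing time (a new reading comes with each control period).
- optics.get_image(name): name is "scene" or "top" or "wrist"; returns a dict with "img" (400x640x3 uint8, red, green, blue), "camera_matrix" (3x3 intrinsics, pixels), "T" (4x4, takes a point from camera to world coordinates); the wrist camera has in their place "hand_eye" (4x4, takes a point from camera to tool coordinates, whose origin is the TCP and whose axes are the flange's). Camera axes: x right, y down, z forward; pixel columns grow to the right and rows downward; lengths in m; the calibration is good to about 2 mm. A picture is of the moment at which its call begins: read the wrist's pose just before it. There is no depth.
- ticket.sign_off(): hands the job in; it is judged then, once.
The state is a dict: "clock": time; "qpos": joint angles; "qd": joint speeds; "effort": joint torques, N m; "position": TCP position; "ee_rot": TCP orientation; "contact_force": force on the tool from outside, world axes, zero at the start; "moment": the same for the moment, N m; "width": finger opening in m; "gripper_force": force on a finger pad.
Only numpy, scipy, OpenCV 4.12 (cv2) and the standard library are available. Lean on these libraries where they do the work, as an engineer would, in place of code of your own. Each camera call takes 0.05 s, during which the arm holds its last target. There are 200 camera calls.

TASK

Slide the carrier with the six tarts, flat on the counter, between the guide rails and under the low print head of the decorating printer, and press it squarely home, its front edge firmly up against the backstop, forcing nothing and keeping the tart tops off the print head. Then press the start button on the printer's top all the way down and let go, leaving the carrier home and everything else on the counter where it was.

Things in the scene. Friction and masses are not known exactly. Their poses are not given: they have to be found in the camera images.
- carrier: Carrier to be slid in: flat white plastic plate 240 x 150 x 8 mm on the counter, six small tarts (42 mm across, tops 29 mm above the counter) fixed in pockets on its front half, upright white grip tab at its rear. One solid piece, 0.5 to 0.85 kg. Origin: centre of the plate's underside. +x = towards its front edge (120 mm from the origin), which goes in first; y across, z up.
- carrier_grip (a point): Middle of the carrier's grip tab, 95 mm behind the carrier's origin, 32 mm above the counter; axes as the carrier's. The tab is 14 mm wide (y), 40 mm long (x) and stands from the plate's top (8 mm) to 42 mm above the counter; its flat rear face is 20 mm behind this point, with 5 mm of plate behind it.
- printer: Decorating printer, fixed: white gantry 330 mm wide on two side towers, top cover at 215 mm, front face of cover and towers at x = -90 mm. Origin on the counter in the middle of the passage, under the head; +x is the way carriers go in, y across, z up. Home, a carrier lies flat and centred, its rear 95 to 120 mm of plate with the grip tab still out in front of the cover.
- printhead: Print head under the printer's cover: black block, its flat underside 34 mm above the counter (5 mm over the tart tops), over the passage from x = -80 to +55 mm, 150 mm wide; same frame as the printer.
- printer_mouth (a point): Point on the counter, middle of the passage, 150 mm before the printer's origin (axes as the printer's), where the two aluminium guide rails begin: 14 mm high, 153 mm apart (1.5 mm play each side of the carrier), up to x = +100 mm in the printer's frame. Before this point lead-ins flare out to 195 mm apart, 45 mm further out.
- sensor_pin (a joint): Spring pin (under 2 N), m, in the face of the backstop, a bar across the passage under the head (110 mm wide, 18 high). 0 = 6 mm proud of the face, 0.006 = level with it: carrier home. The face is clamped anywhere from +30 to +54 mm in the printer's x; where is not told: feel for it. It is rigid: 5 to 12 N beyond the sliding drag is firm; over 15 N is forcing it.
- start (a joint): Start button travel, m: 0 = up, 0.006 = all the way down; springs back, about 5 N to bottom.
- start_top (a point): Middle of the top of the start button, a grey round push button 30 mm across on the printer's top cover, about 230 mm above the counter; it is pressed straight down.
- spare_carrier: Empty spare carrier of the same make, without tarts, lying on the counter: leave alone. Origin centre of its underside.
- fruit_tart: Fruit tart 70 mm across, 45 mm high, on the counter: leave alone. Origin centre of underside.
- ramekin: White ramekin 80 mm across, 42 mm high: leave alone. Origin centre of underside.
- bowl: Steel bowl 150 mm across, 60 mm high: leave alone. Origin centre of underside.
- syrup_bottle: Cream-coloured bottle 60 mm across, 190 mm high: leave alone. Origin centre of underside.
- cake_slice: Slice of cake about 105 mm long, 44 mm high: leave alone. Origin near the middle of its underside.

How it is judged:
By the outcome, as a careful person would: the job done as asked, in the order asked, and still so for the second after the job is handed in, with the robot touching nothing.
It also fails if it takes over 72 s, if anything falls off the work surface, if the arm or the gripper's body presses on something with over 40 N, if the wrist force passes 120 N, or if a joint passes its speed limit or range.

## Working session

There is one attempt and no reset: what is moved stays moved. The work goes in short steps, Python scripts to look and compute and a shell command to move; the robot and the scene stay as the last step left them, time stands still between calls to the robot, and variables do not carry over. Pictures are saved under pics/ and viewed, at most 10 in all, crops included, and the job is handed in when it is done.

```bash
mkdir -p pics; python3 - <<'E'
from rig import readout, optics
import cv2, numpy as np
s=readout.get_state(); print({k:np.round(v,4).tolist() for k,v in s.items()})
np.set_printoptions(suppress=True,precision=4)
for n in ["scene","top","wrist"]:
    r=optics.get_image(n); cv2.imwrite(f"pics/{n}0.png",r["img"][:,:,::-1]); print(n,r["camera_matrix"],r.get("T",r.get("hand_eye")))
E
```

```text
{'clock': 0.0, 'qpos': [1.16, 0.2766, 1.5061, 0.0, 1.3607, -0.121], 'qd': [-0.0012, 0.0004, 0.001, -0.001, 0.0018, -0.0006], 'effort': [0.0015, -41.6771, -24.5808, 0.0, 0.0111, -0.0], 'position': [0.1641, 0.5506, 0.2524], 'ee_rot': [-0.0002, 0.1444, 0.9895, -0.0009], 'contact_force': [0.2688, 0.4373, 0.2891], 'moment': [0.0035, -0.0122, 0.0078], 'gripper_force': 0.0, 'width': 0.0855}
scene [[503.4385   0.     322.5782]
 [  0.     503.4385 199.5576]
 [  0.       0.       1.    ]] [[ 0.9982 -0.0537  0.0254  0.4748]
 [-0.0592 -0.939   0.3388 -0.6504]
 [ 0.0057 -0.3397 -0.9405  1.635 ]
 [ 0.      0.      0.      1.    ]]
top [[389.4872   0.     320.8555]
 [  0.     389.4872 200.6818]
 [  0.       0.       1.    ]] [[-0.0128 -0.9913  0.1314  0.394 ]
 [-0.9998  0.0106 -0.0172 -0.1295]
 [ 0.0156 -0.1315 -0.9912  1.2535]
 [ 0.      0.      0.      1.    ]]
wrist [[279.591    0.     317.9589]
 [  0.     279.591  199.0772]
 [  0.       0.       1.    ]] [[-0.001  -0.9655 -0.2603  0.0649]
 [ 1.     -0.001  -0.0001 -0.0004]
 [-0.0001 -0.2603  0.9655 -0.1211]
 [ 0.      0.      0.      1.    ]]
```

View pics/top0.png

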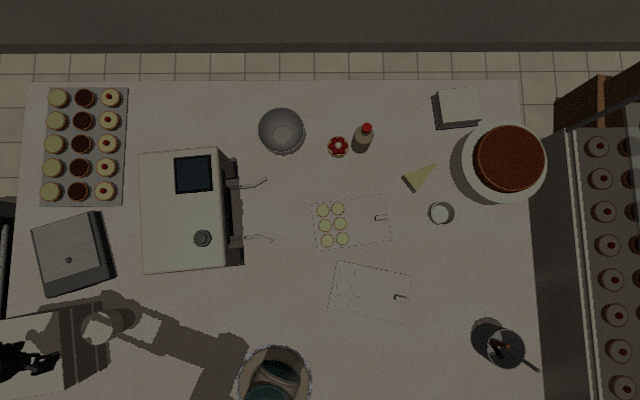

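View pics/scene0.png

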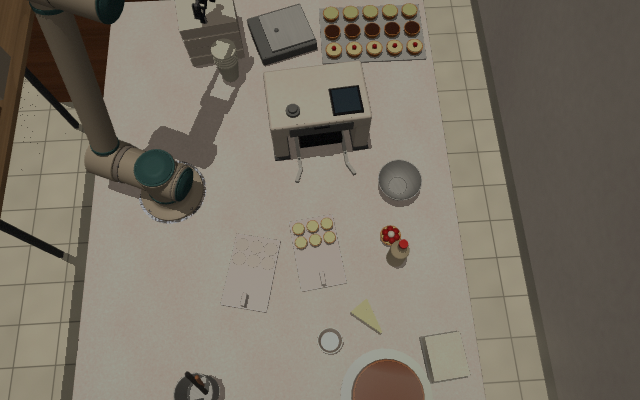

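The top view shows the tart carrier around (350,222), its front (tarts) to the left, tab at (381,217); printer cover at (190,210) with its mouth at (250–270, 180–240), button (203,238); spare carrier at (370,292). Next come enlarged crops.

```bash
python3 - <<'E'
import cv2,numpy as np
def crop(n,x0,x1,y0,y1,k,g=0.6):
    a=cv2.imread(f"pics/{n}0.png")[y0:y1,x0:x1]
    a=cv2.resize(a,None,fx=k,fy=k,interpolation=cv2.INTER_CUBIC)
    a=cv2.normalize(a,None,0,255,cv2.NORM_MINMAX)
    for x in range((x0+9)//10*10,x1,10): cv2.putText(a,str(x),((x-x0)*k,8),0,.3,(255,0,0)); cv2.line(a,((x-x0)*k,10),((x-x0)*k,14),(255,0,0))
    for y in range((y0+9)//10*10,y1,10): cv2.putText(a,str(y),(0,(y-y0)*k+3),0,.3,(255,0,0)); 
    return a
cv2.imwrite("pics/c1.png",np.vstack([crop("top",304,404,190,252,5),crop("scene",282,354,212,296,5)[:, :].copy()[:,:360] if 0 else cv2.copyMakeBorder(crop("scene",284,354,212,272,5),0,0,0,150,0)]))
cv2.imwrite("pics/c2.png",np.vstack([crop("top",135,285,142,277,4)]))
cv2.imwrite("pics/c3.png",crop("scene",255,375,60,190,4))
E
```

```text
(no output)
```

View pics/c1.png

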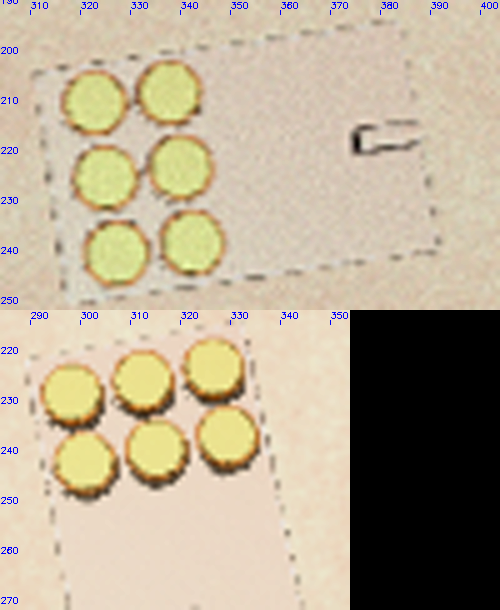

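View pics/c2.png

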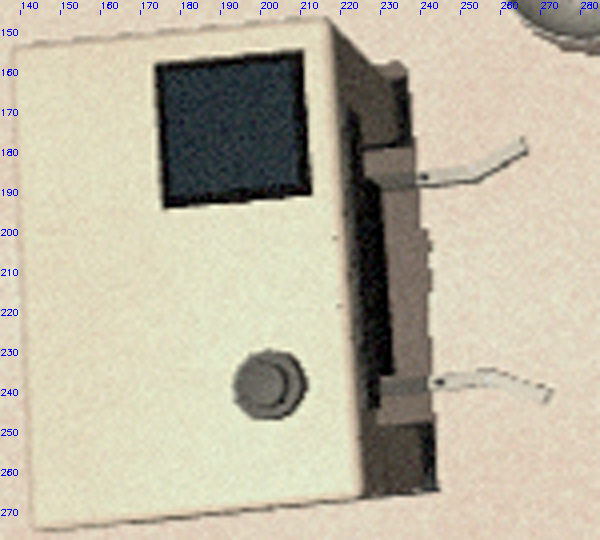

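View pics/c3.png

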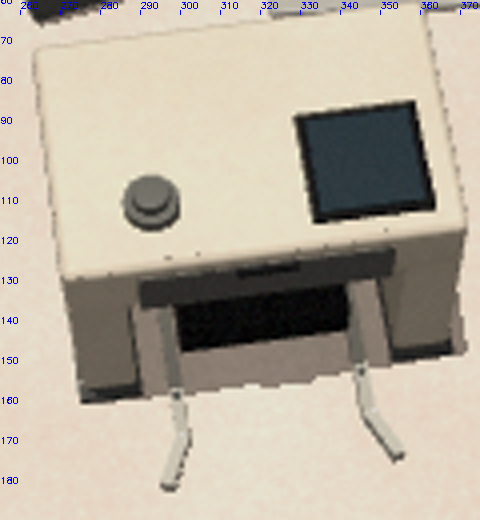

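The crops show the carrier outline corners in the top view at about (311,204), (384,194), (391,239), (317,250), and the tab at (381,217). The rail bends are at about (254,186) and (259,235) top, (301,169) and (347,162) scene. Now I triangulate.

```bash
cat > geo.py <<'E'
import numpy as np, cv2
from scipy.spatial.transform import Rotation as R
np.set_printoptions(suppress=True,precision=4)
CAM={'scene':(np.array([[503.4385,0,322.5782],[0,503.4385,199.5576],[0,0,1]]),np.array([[0.9982,-0.0537,0.0254,0.4748],[-0.0592,-0.939,0.3388,-0.6504],[0.0057,-0.3397,-0.9405,1.635],[0,0,0,1]])),
'top':(np.array([[389.4872,0,320.8555],[0,389.4872,200.6818],[0,0,1]]),np.array([[-0.0128,-0.9913,0.1314,0.394],[-0.9998,0.0106,-0.0172,-0.1295],[0.0156,-0.1315,-0.9912,1.2535],[0,0,0,1]]))}
KW=np.array([[279.591,0,317.9589],[0,279.591,199.0772],[0,0,1]])
HE=np.array([[-0.001,-0.9655,-0.2603,0.0649],[1,-0.001,-0.0001,-0.0004],[-0.0001,-0.2603,0.9655,-0.1211],[0,0,0,1]])
def TW(s):
    T=np.eye(4);T[:3,3]=s['position'];q=s['ee_rot'];T[:3,:3]=R.from_quat([q[1],q[2],q[3],q[0]]).as_matrix();return T@HE
def plane(K,T,uv,z):
    d=T[:3,:3]@np.linalg.solve(K,[uv[0],uv[1],1]);return T[:3,3]+d*(z-T[2,3])/d[2]
def tri(obs):
    A=[];b=[]
    for K,T,uv in obs:
        d=T[:3,:3]@np.linalg.solve(K,[uv[0],uv[1],1]);d/=np.linalg.norm(d);M=np.eye(3)-np.outer(d,d);A.append(M);b.append(M@T[:3,3])
    A=np.vstack(A);b=np.hstack(b);x=np.linalg.lstsq(A,b,rcond=None)[0];return x,np.linalg.norm(A@x-b)
def proj(K,T,p):
    q=np.linalg.inv(T)@np.append(p,1);q=K@q[:3];return q[:2]/q[2]
E
python3 - <<'E'
from geo import *
t=lambda n,k,x0,y0,X,Y:(*CAM[n],((X+.5)/k-.5+x0,(Y+.5)/k-.5+y0))
c1t=lambda X,Y:t('top',5,304,190,X,Y); c1s=lambda X,Y:t('scene',5,284,212,X,Y-310)
c2=lambda X,Y:t('top',4,135,142,X,Y); c3=lambda X,Y:t('scene',4,255,60,X,Y)
print('tarts')
for a,b in zip([(95,102),(105,178),(116,254),(170,92),(181,167),(192,242)],[(213,367),(143,380),(72,393),(228,435),(156,448),(85,461)]): print(tri([c1t(*a),c1s(*b)]))
print('corners z8')
P=[plane(*c1t(*a),.008) for a in [(36,72),(402,22),(438,248),(66,302)]]
for i in range(4): print(P[i],np.linalg.norm(P[i]-P[i-1]))
print('tab top front', plane(*c1t(355,140),.042), plane(*c1t(386,137),.042))
print('front corners scene',plane(*c1s(30,358),.008),plane(*c1s(247,338),.008))
for n,a,b in [('coverFR',(327,17),(465,228)),('coverFL',(360,495),(62,275)),('coverBR',(20,45),(425,12)),('coverBL',(35,528),(35,48)),('button',(263,383),(151,195)),('bendR',(475,179),(367,410)),('bendL',(495,372),(184,440)),('tipR',(527,146),(400,456)),('tipL',(551,395),(168,486))]: print(n,*tri([c2(*a),c3(*b)]),plane(*c2(*a),.014)[:2],plane(*c3(*b),.014)[:2])
E
```

```text
tarts
(array([ 0.5258, -0.156 ,  0.0308]), np.float64(0.0007895958922746947))
(array([ 0.4783, -0.1616,  0.028 ]), np.float64(0.00016809642830325298))
(array([ 0.4307, -0.1678,  0.0277]), np.float64(9.39444819492726e-05))
(array([ 0.5323, -0.2034,  0.0303]), np.float64(2.4289793713167277e-05))
(array([ 0.4845, -0.2095,  0.0303]), np.float64(0.00023919818848987294))
(array([ 0.4374, -0.2155,  0.0299]), np.float64(0.00025186183820258723))
corners z8
[ 0.5487 -0.1186  0.008 ] 0.14830341493500307
[ 0.5788 -0.3561  0.008 ] 0.23942671993851314
[ 0.4326 -0.3742  0.008 ] 0.14725399029605968
[ 0.4014 -0.1362  0.008 ] 0.23998522052903365
tab top front [ 0.4994 -0.3179  0.042 ] [ 0.5011 -0.3374  0.042 ]
front corners scene [ 0.4028 -0.1356  0.008 ] [ 0.5503 -0.1299  0.008 ]
coverFR [0.6854 0.1361 0.2111] 0.0019081395517651348 [0.7421 0.1871] [0.7132 0.2441]
coverFL [0.363  0.1052 0.2227] 0.0007101148749244317 [0.3573 0.1528] [0.3459 0.2167]
coverBR [0.6721 0.3507 0.1966] 0.0009267523994255024 [0.7208 0.4342] [0.6965 0.4773]
coverBL [0.3455 0.313  0.2256] 0.0002118572579356444 [0.3353 0.4041] [0.3262 0.4577]
button [0.4359 0.167  0.2326] 0.0008621309567581578 [0.4456 0.2307] [0.4292 0.2942]
bendR [0.6081 0.0653 0.0196] 0.002855361011872193 [0.6071 0.0655] [0.6105 0.0686]
bendL [0.4502 0.047  0.0196] 0.002307300692664063 [0.452  0.0482] [0.4485 0.049 ]
tipR [0.6355 0.0249 0.0091] 0.0013283975619210605 [0.6337 0.0239] [0.6359 0.0232]
tipL [0.433  0.0029 0.0229] 8.630296153774197e-05 [0.4334 0.0039] [0.4327 0.0065]
```

Heights check out: tarts ≈29 mm, button ≈232 mm, cover ≈215 mm, and the plate is 240×148. I move up and turn, then go to a viewpoint from which the wrist camera sees both the mouth and the carrier.

```bash
H="python3 -m handwheel"
python3 -m handwheel '0 0 -0.035 0.1155;0 0 -0.035 0.1155;0 0 0 0.1155;0 0 0 0.1155;0 0 0 0.1155' 0.085
python3 -m handwheel '0 0 0 0.1155;0 0 0 0.1155;0 0 0 0.1155;0 0 0 0.1155;0 0 0 0.1155'
python3 -m handwheel '-0.0362 0.0157 0 0;-0.0362 0.0157 0 0;-0.0362 0.0157 0 0;-0.0362 0.0157 0 0;-0.0362 0.0157 0 0'
python3 -m handwheel '-0.0362 0.0157 0 0;-0.0362 0.0157 0 0;-0.0362 0.0157 0 0;-0.0362 0.0157 0 0;-0.0362 0.0157 0 0'
python3 -m handwheel '-0.0362 0.0157 0 0;-0.0362 0.0157 0 0;-0.0362 0.0157 0 0;-0.0362 0.0157 0 0;-0.0362 0.0157 0 0'
python3 -m handwheel '-0.0362 0.0157 0 0;-0.0362 0.0157 0 0;-0.0362 0.0157 0 0;0 0 0 0;0 0 0 0'
python3 - <<'E'
from geo import *; from rig import readout,optics
s=readout.get_state();a=optics.get_image('wrist')['img'];cv2.imwrite('pics/w1.png',cv2.convertScaleAbs(a[:,:,::-1],alpha=1.6))
print(s['clock'],s['position'],s['ee_rot']); np.savez('w1.npz',p=s['position'],q=s['ee_rot'])
E
```

```text
clock: 0.57
position: [0.1644, 0.5511, 0.3239]
ee_rot: [-0.0, 0.423, 0.906, 0.001]
contact_force: [0.3, -0.4, -0.9]
width: 0.0852
gripper_force: 0.0
clock: 0.98
position: [0.1643, 0.5509, 0.3229]
ee_rot: [0.0, 0.663, 0.748, -0.0]
contact_force: [-0.7, 0.8, 0.6]
width: 0.0849
gripper_force: 0.0
clock: 1.4
position: [0.2652, 0.3796, 0.323]
ee_rot: [0.0, 0.661, 0.751, -0.0]
contact_force: [1.1, -0.1, -0.2]
width: 0.0853
gripper_force: 0.0
clock: 1.82
position: [0.3659, 0.2098, 0.3233]
ee_rot: [0.0, 0.661, 0.75, 0.0]
contact_force: [1.3, -0.4, -0.1]
width: 0.0849
gripper_force: 0.0
clock: 2.23
position: [0.4666, 0.04, 0.3232]
ee_rot: [-0.0, 0.661, 0.75, 0.0]
contact_force: [0.5, 0.4, 0.6]
width: 0.0847
gripper_force: 0.0
clock: 2.65
position: [0.5272, -0.0617, 0.3222]
ee_rot: [-0.001, 0.662, 0.749, -0.0]
contact_force: [-0.0, 0.6, -0.2]
width: 0.0849
gripper_force: 0.0
2.65 [ 0.5272 -0.0617  0.3222] [-0.0009  0.6625  0.7491 -0.0004]
```

View pics/w1.png

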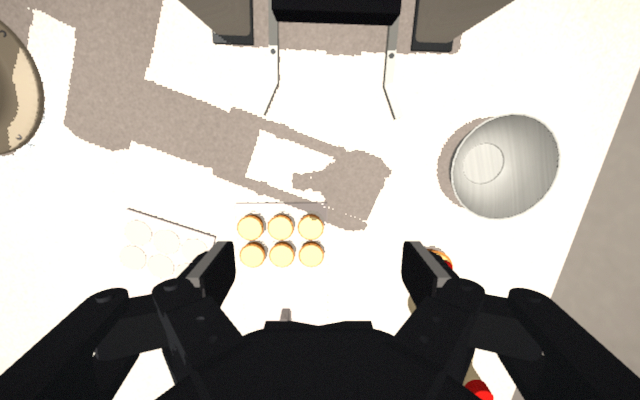

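The wrist view shows rail bends at about (278,85) and (384,86), lead-in tips (265,114) and (394,118), the tart carrier with tarts at (251–311, 227–255), and the tab at (286,315). I compute positions from it.

```bash
python3 - <<'E'
from geo import *
d=np.load('w1.npz');T=TW(dict(position=d['p'],ee_rot=d['q']))
a=cv2.imread('pics/w1.png')
for n,uv,z in [('bendL',(278,86),.014),('bendR',(384.3,86.5),.014),('tipL',(265.5,114),.014),('tipR',(394,118),.014),('railL',(274.5,50),.014),('railR',(391,54),.014),('tabtopfront',(286,310),.042)]: print(n,plane(KW,T,uv,z))
hsv=cv2.cvtColor(a,cv2.COLOR_BGR2HSV);m=cv2.inRange(hsv,(10,55,100),(35,255,255));m[:, :225]=0;m[:,340:]=0;m[:205]=0;m[275:]=0
n,l,st,c=cv2.connectedComponentsWithStats(m)
P=[]
for i in range(1,n):
    if st[i,4]>200: p=plane(KW,T,c[i],.029);print(st[i,4],c[i],p);P.append(p)
print('mean',np.mean(P,0))
E
```

```text
bendL [0.4551 0.0478 0.014 ]
bendR [0.6065 0.0656 0.014 ]
tipL [0.4401 0.0072 0.014 ]
tipR [0.6286 0.0245 0.014 ]
railL [0.4463 0.0938 0.014 ]
railR [0.6081 0.1084 0.014 ]
tabtopfront [ 0.5019 -0.3007  0.042 ]
414 [311.0749 237.4155] [ 0.5287 -0.1721  0.029 ]
436 [252.8188 238.3945] [ 0.4366 -0.1851  0.029 ]
413 [281.8862 238.1477] [ 0.4826 -0.179   0.029 ]
mean [ 0.4826 -0.1787  0.029 ]
```

The bends are 152.4 mm apart and agree with the other cameras. I go above the tab and check it with the wrist camera.

```bash
python3 -m handwheel '-0.0397 -0.0084 0 0;-0.0397 -0.0084 0 0;-0.0397 -0.0084 0 0;-0.0397 -0.0084 0 0;-0.0397 -0.0084 0 0' >/dev/null
python3 -m handwheel '-0.0397 -0.0084 0 0;-0.0397 -0.0084 0 0;0 0 0.036 0;0 0 0.036 0;0 0 0.036 0'
python3 -m handwheel '0 0 0.035 0;0 0 0.035 0;0 0 0 0;0 0 0 0'
python3 - <<'E'
from geo import *; from rig import readout,optics
s=readout.get_state();a=optics.get_image('wrist')['img']
np.savez('w2.npz',p=s['position'],q=s['ee_rot'],img=a)
T=TW(s)
h=np.array([-.1253,.992]); g=np.array([.5018,-.339])
b=a[:,:,::-1].copy()
for k in (20,-20):
    print(proj(KW,T,[*(g+h*k/1000),.042]))
cv2.imwrite('pics/w2.png',cv2.resize(b[150:400,190:450],None,fx=2.3,fy=2.3))
E
```

```text
clock: 3.53
position: [0.5032, -0.3422, 0.2148]
ee_rot: [0.001, 0.661, 0.75, 0.0]
contact_force: [-0.4, -0.8, -0.0]
width: 0.0853
gripper_force: 0.0
clock: 3.87
position: [0.5025, -0.3407, 0.1443]
ee_rot: [-0.002, 0.661, 0.751, 0.0]
contact_force: [-0.2, -1.2, 0.9]
width: 0.0853
gripper_force: 0.0
[318.3108 179.1911]
[318.2512 225.5873]
```

View pics/w2.png

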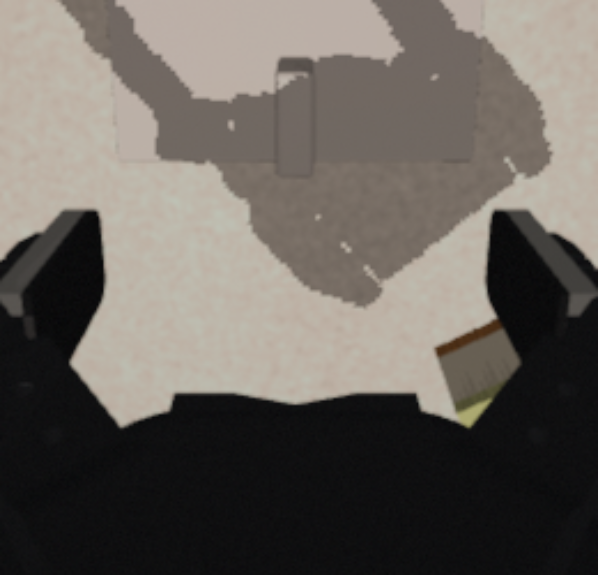

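The tab top runs from (318,181) to (318,226), as predicted to within about 1 mm, and the plate's rear edge is level with the tool. I descend and grasp.

```bash
python3 -m handwheel '-0.004 0 0.036 0;0 0 0.036 0;0 0 0.0365 0;0 0 0 0'
python3 -m handwheel '0 0 0 0;0 0 0 0;0 0 0 0;0 0 0 0;0 0 0 0' 0.0 30
python3 -m handwheel '0 0 0 0;0 0 0 0;0 0 0 0;0 0 0 0;0 0 0 0'
python3 -m handwheel '0 0 0 0;0 0 0 0'
```

```text
clock: 4.25
position: [0.5019, -0.3448, 0.0337]
ee_rot: [-0.004, 0.661, 0.75, 0.0]
contact_force: [-1.0, 1.2, 0.5]
width: 0.0849
gripper_force: 0.0
clock: 4.67
position: [0.5047, -0.3477, 0.039]
ee_rot: [0.002, 0.661, 0.75, 0.0]
contact_force: [-0.2, 0.5, 0.1]
width: 0.0248
gripper_force: 0.0
clock: 5.08
position: [0.5041, -0.3475, 0.0384]
ee_rot: [0.001, 0.661, 0.751, -0.0]
contact_force: [-0.3, -0.2, 5.5]
width: 0.0135
gripper_force: 30.6
clock: 5.25
position: [0.5041, -0.3475, 0.0384]
ee_rot: [0.001, 0.661, 0.751, -0.0]
contact_force: [-0.9, 1.1, 5.9]
width: 0.0132
gripper_force: 30.6
```

```bash
python3 -m handwheel '0 0 -0.001 0;0 0 0 0;0 0 0 0' | grep -E "pos|cont"
python3 -m handwheel '0 0 -0.001 0;0 0 0 0;0 0 0 0'| grep -E "pos|cont"
```

```text
position: [0.5036, -0.3474, 0.0384]
contact_force: [-2.5, -0.4, 4.8]
position: [0.5035, -0.3469, 0.0385]
contact_force: [-1.3, -1.2, -1.3]
```

```bash
python3 -m handwheel '0.005 0.003 0 0;0.01 0.006 0 0;0.014 0.009 0 0;0.014 0.009 0 0;0.014 0.009 0 0' - 70| grep -E "pos|cont"
python3 -m handwheel '0.014 0.009 0 0;0.014 0.009 0 0;0.014 0.009 0 0;0.01 0.006 0 0;0.006 0.005 0 0'| grep -E "pos|cont"
python3 -m handwheel '0 0 0 0;0 0 0 0;0 0 0 0'
python3 - <<'E'
from geo import *; from rig import readout,optics
t=lambda n,k,x0,y0,X,Y:(*CAM[n],((X+.5)/k-.5+x0,(Y+.5)/k-.5+y0))
c2=lambda X,Y:t('top',4,135,142,X,Y); c3=lambda X,Y:t('scene',4,255,60,X,Y)
for f,A in ((c2,[(327,17),(360,495),(20,45),(35,528)]),(c3,[(465,228),(62,275),(425,12),(35,48)])):
    P=[plane(*f(*a),.215) for a in A];v=P[0]-P[1];w=P[2]-P[3];print(P,np.degrees(np.arctan2(v[1],v[0])),np.degrees(np.arctan2(w[1],w[0])),np.linalg.norm(v),np.linalg.norm(w))
s=readout.get_state();a=optics.get_image('wrist')['img'];np.savez('w3.npz',p=s['position'],q=s['ee_rot'],img=a);print(s['position'],s['ee_rot'])
b=cv2.convertScaleAbs(a[:,:,::-1],alpha=1.3);cv2.imwrite('pics/w3.png',cv2.resize(b[0:250,180:460],None,fx=2.8,fy=2.4))
E
```

```text
position: [0.5326, -0.2844, 0.0385]
contact_force: [-0.4, -1.9, -1.8]
position: [0.5627, -0.2213, 0.0385]
contact_force: [-1.2, -1.0, -1.7]
clock: 6.83
position: [0.5625, -0.223, 0.0386]
ee_rot: [-0.0, 0.661, 0.75, 0.0]
contact_force: [0.4, 2.1, -2.1]
width: 0.0128
gripper_force: 68.3
[array([0.6856, 0.1357, 0.215 ]), array([0.3633, 0.107 , 0.215 ]), array([0.6678, 0.3428, 0.215 ]), array([0.3448, 0.3176, 0.215 ])] 5.095392619145932 4.459049253950077 0.32363750147700004 0.32398120673592157
[array([0.6836, 0.1332, 0.215 ]), array([0.3619, 0.1092, 0.215 ]), array([0.669 , 0.3375, 0.215 ]), array([0.3447, 0.3203, 0.215 ])] 4.260060597262468 3.023661040784132 0.3226357603091235 0.3248037417890361
[ 0.5625 -0.223   0.0386] [-0.0005  0.6615  0.75    0.0004]
```

View pics/w3.png

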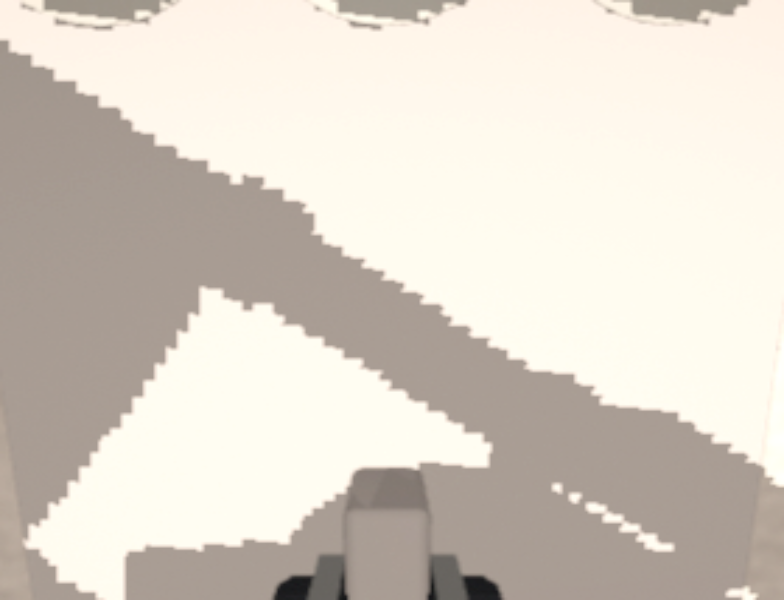

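The wrist view shows the grip seated on the tab and the front-row tarts level across the image (row ≈11), so the carrier is square in the tool. Next I refine the printer heading with a joint fit.

```bash
python3 - <<'E'
from geo import *
from scipy.optimize import least_squares
t=lambda k,x0,y0,X,Y:((X+.5)/k-.5+x0,(Y+.5)/k-.5+y0)
c2=lambda a:t(4,135,142,*a); c3=lambda a:t(4,255,60,*a)
d=np.load('w1.npz');TWr=TW(dict(position=d['p'],ee_rot=d['q']))
# order: FR,FL,bendR,bendL,tipR,tipL,screwR,screwL  (printer y: +y is left of travel)
ob={'top':[c2(p) for p in [(327,17),(360,495),(475,179),(495,372),(527,146),(551,395),(424,177),(440,382)]],
'scene':[c3(p) for p in [(465,228),(62,275),(367,410),(184,440),(400,456),(168,486),(361,371),(177,395)]],
'wrist':[None,None,(384.3,86.5),(278,86),(394,118),(265.5,114),(391,56),(273,51)]}
C={**CAM,'wrist':(KW,TWr)}
def model(w,cx,sx,sy,sz):
    return np.array([[cx,-w/2,.215],[cx,w/2,.215],[-.150,-.078,.014],[-.150,.078,.014],[-.195,-.099,.014],[-.195,.099,.014],[sx,-sy,sz],[sx,sy,sz]])
def f(p,cams=('top','scene','wrist')):
    x,y,a,sx,sy,sz,w=p[:7];off=dict(top=p[7:9],scene=p[9:11],wrist=p[11:13]);r=[]
    m=model(w,-.09,sx,sy,sz);ca,sa=np.cos(a),np.sin(a)
    W=np.c_[x+ca*m[:,0]-sa*m[:,1],y+sa*m[:,0]+ca*m[:,1],m[:,2]]
    for c in cams:
        for q,uv in zip(W,ob[c]):
            if uv is not None:
                pr=proj(*C[c],q+np.append(off[c],0));r+=list(np.clip(pr-uv,-5,5))
    return np.r_[r,p[7:]/.0015,(w-.33)/.004,(sz-.012)/.005]
p0=np.r_[.5135,.207,np.radians(96),-.12,.08,.01,.33,np.zeros(6)]
for cams in (('top','scene','wrist'),('top',),('scene',),('wrist',)):
    s=least_squares(f,p0,kwargs=dict(cams=cams),loss='soft_l1');a=s.x[2]
    M=s.x[:2]-.15*np.array([np.cos(a),np.sin(a)])
    print(cams,'phi',np.degrees(a)-90,'mouth',M,s.x[3:7],s.x[7:],'\n',np.round(s.fun[:-8],1))
E
```

```text
('top', 'scene', 'wrist') phi 5.097064731144329 mouth [0.5298 0.0595] [-0.1098  0.0826  0.0129  0.3252] [ 0.     -0.0001 -0.0003  0.0003  0.0003 -0.0002] 
 [ 0.8 -0.3  0.9  0.3 -0.3 -0.1 -1.4 -0.   0.2  0.4 -0.6 -0.6 -0.   0.2
 -0.1  0.2  0.8 -0.2  0.1  1.2 -0.9  0.5  0.9 -1.  -1.1 -0.1  0.6  0.1
  0.  -0.  -0.1  0.1  0.9 -0.4 -1.6 -3.6  2.5  1.3 -3.2  0.7  0.  -0.4
  0.   0.4]
('top',) phi 5.274532550850154 mouth [0.53   0.0595] [-0.1101  0.0826  0.0125  0.3264] [-0. -0.  0.  0.  0.  0.] 
 [ 0.6 -0.5  1.1  0.5 -0.3 -0.2 -1.3 -0.1  0.1  0.3 -0.5 -0.7 -0.   0.2
  0.1  0.2]
('scene',) phi 4.820289032618078 mouth [0.5292 0.0602] [-0.1097  0.0823  0.0121  0.3269] [ 0.  0.  0. -0.  0.  0.] 
 [ 1.  -0.2 -0.2  0.9 -1.   0.5  0.8 -1.2 -1.2 -0.1  0.5 -0.2 -0.1  0.
 -0.1 -0. ]
('wrist',) phi 5.102694530705776 mouth [0.5302 0.0591] [-0.1093  0.0828  0.0119  0.33  ] [ 0. -0.  0. -0.  0. -0.] 
 [ 1.  -0.2 -1.6 -3.5  2.6  1.4 -3.1  0.8  0.1 -0.4  0.1  0.4]
```

All cameras agree: heading 5.1°, mouth (0.530, 0.0595). I square up, align and approach.

```bash
python3 -m handwheel '0 0 0 0.012;0 0 0 0.0123;0 0 0 0.012;0 -0.0035 0 0;0 -0.004 0 0'| grep -E "pos|cont|rot"
python3 -m handwheel '0.006 0 0 0;0.012 0 0 0;0.012 0 0 0;0.012 0 0 0;0.006 0 0 0'| grep -E "pos|cont|rot"
python3 -m handwheel '0 0 0 0;0 0 0 0'| grep -E "pos|cont|rot"
python3 - <<'E'
from geo import *; from rig import readout
s=readout.get_state();v=np.array(s['position'][:2])-[.5298,.0595];u=np.array([-.0889,.996]);print(v@u,v@[.996,.0889],s['contact_force'],s['moment'])
E
```

```text
position: [0.556, -0.2249, 0.0389]
ee_rot: [0.001, 0.675, 0.737, 0.001]
contact_force: [1.5, 0.1, -3.0]
position: [0.55, -0.1737, 0.0386]
ee_rot: [-0.001, 0.674, 0.738, 0.0]
contact_force: [-1.2, -0.3, -3.0]
position: [0.5506, -0.175, 0.0387]
ee_rot: [-0.001, 0.674, 0.739, 0.0]
contact_force: [0.0, 0.4, -2.8]
-0.23541980512779634 -0.0001720790219003118 [ 0.0051  0.4066 -2.8124] [-0.0689 -0.0221  0.0644]
```

```bash
for i in 1; do :; done
python3 -m handwheel '0.005 0 0 0;0.005 0 0 0;0.005 0 0 0;0.005 0 0 0'| grep -E "pos|cont"
python3 -m handwheel '0.005 0 0 0;0.005 0 0 0;0 0 0 0'| grep -E "pos|cont"
python3 -m handwheel '0.005 0 0 0;0.005 0 0 0;0 0 0 0'| grep -E "pos|cont"
python3 - <<'E'
from geo import *; from rig import readout,optics
s=readout.get_state();v=np.array(s['position'][:2])-[.5298,.0595];u=np.array([-.0889,.996]);print(v@u,v@[.996,.0889],s['contact_force'],s['moment'])
A=[]
for n,r in (('top',(225,330,165,250)),('scene',(285,365,130,230))):
    a=optics.get_image(n)['img'][r[2]:r[3],r[0]:r[1],::-1];a=cv2.resize(a,(400,560) if n=='scene' else (400,324),interpolation=cv2.INTER_CUBIC);A.append(cv2.convertScaleAbs(a,alpha=1.4))
h=max(x.shape[0] for x in A);A=[cv2.copyMakeBorder(x,0,h-x.shape[0],0,0,0) for x in A];cv2.imwrite('pics/i1.png',np.hstack(A))
E
```

```text
position: [0.5492, -0.1564, 0.0389]
contact_force: [0.1, -1.2, -3.5]
position: [0.5478, -0.1451, 0.0387]
contact_force: [-0.8, 0.1, -3.2]
position: [0.5469, -0.1353, 0.0387]
contact_force: [0.1, 0.2, -4.0]
-0.1955906463763109 -0.0002759637016754914 [ 0.114   0.2179 -4.0248] [-0.1375 -0.1254 -0.0476]
```

View pics/i1.png

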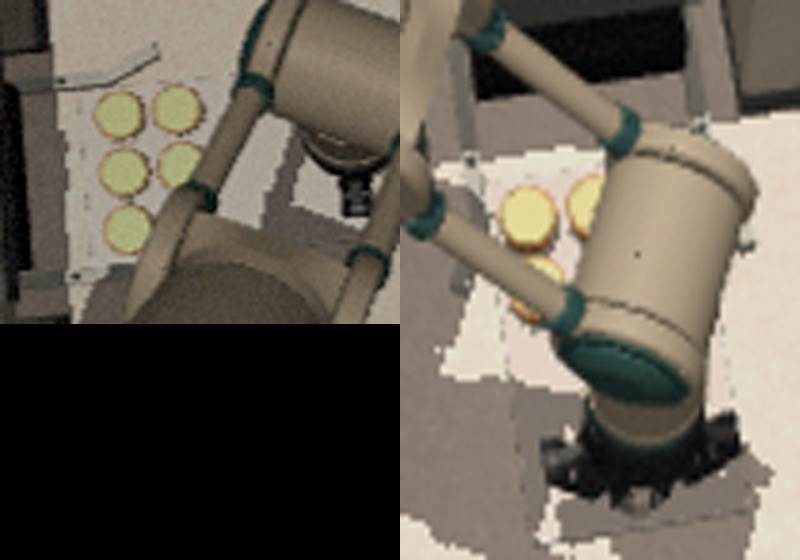

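The carrier's front edge is past the rail mouth, between the rails (tart column at (121–128, 115–230) in the left crop, rails above and below it), with no lateral force. I carry on inward.

```bash
python3 -m handwheel '0.004 0 0.001 0;0.008 0 0 0;0.008 0 0 0;0.006 0 0 0;0.004 0 0 0'| grep -E "pos|cont"
python3 -m handwheel '0.008 0 0 0;0.008 0 0 0;0.008 0 0 0;0.006 0 0 0;0 0 0 0'| grep -E "pos|cont"
python3 - <<'E'
from geo import *; from rig import readout
s=readout.get_state();v=np.array(s['position'][:2])-[.5298,.0595];u=np.array([-.0889,.996]);f=np.array(s['contact_force'][:2]);print(v@u,v@[.996,.0889],f@u,f@[.996,.0889],s['moment'],s['ee_rot'])
E
```

```text
position: [0.5453, -0.1066, 0.0385]
contact_force: [0.3, -5.2, 3.6]
position: [0.5425, -0.0757, 0.0385]
contact_force: [0.3, -0.8, 6.2]
-0.13583504703608446 0.0006035126683172223 -0.8514958022969035 0.2454221345144217 [-0.228  -0.053  -0.0219] [0.0005 0.6744 0.7383 0.0007]
```

```bash
python3 -m handwheel '0.004 0 -0.0006 0;0.008 0 0 0;0.008 0 0 0;0.006 0 0 0;0.004 0 0 0'| grep -E "pos|cont"
python3 -m handwheel '0.006 0 0 0;0.008 0 0 0;0.008 0 0 0;0.006 0 0 0;0 0 0 0'| grep -E "pos|cont"
python3 - <<'E'
from geo import *; from rig import readout
s=readout.get_state();v=np.array(s['position'][:2])-[.5298,.0595];u=np.array([-.0889,.996]);f=np.array(s['contact_force'][:2]);print(v@u,v@[.996,.0889],f@u,f@[.996,.0889],s['moment'],s['ee_rot'])
E
```

```text
position: [0.5393, -0.0466, 0.0385]
contact_force: [0.3, -4.5, 4.1]
position: [0.5365, -0.0177, 0.0385]
contact_force: [0.7, -0.1, 4.1]
-0.0775350698999646 -0.00016793988182888978 -0.20076655006368332 0.6683397201661826 [-0.2052 -0.1237 -0.034 ] [-0.0004  0.6746  0.7382  0.0004]
```

```bash
python3 -m handwheel '0.004 0 -0.0004 0;0.006 0 0 0;0.006 0 0 0;0.004 0 0 0;0.002 0 0 0'| grep -E "pos|cont"
for_dummy=1
python3 -m handwheel '0.0015 0 0 0;0.0015 0 0 0'| grep -E "pos|cont"
python3 -m handwheel '0.0015 0 0 0;0.0015 0 0 0'| grep -E "pos|cont"
python3 -m handwheel '0.0015 0 0 0;0.0015 0 0 0'| grep -E "pos|cont"
python3 -m handwheel '0.0015 0 0 0;0.0015 0 0 0'| grep -E "pos|cont"
python3 -m handwheel '0 0 0 0'| grep -E "pos|cont"
```

```text
position: [0.5343, 0.0037, 0.0385]
contact_force: [0.6, -3.1, -0.1]
position: [0.5341, 0.0062, 0.0385]
contact_force: [0.1, -2.2, -1.0]
position: [0.5338, 0.0091, 0.0385]
contact_force: [1.1, -3.3, -2.0]
position: [0.5335, 0.0121, 0.0385]
contact_force: [0.1, -2.3, -2.2]
position: [0.5333, 0.0152, 0.0385]
contact_force: [0.1, -1.5, -2.4]
position: [0.5333, 0.0155, 0.0386]
contact_force: [0.5, -0.6, -3.5]
```

```bash
python3 -m handwheel '0.001 0 0 0;0.001 0 0 0'| grep -E "pos|cont"
python3 -m handwheel '0.001 0 0 0;0.001 0 0 0'| grep -E "pos|cont"
python3 -m handwheel '0.001 0 0 0;0.001 0 0 0'| grep -E "pos|cont"
python3 -m handwheel '0.001 0 0 0;0.001 0 0 0'| grep -E "pos|cont"
```

```text
position: [0.5333, 0.0169, 0.0387]
contact_force: [0.1, -2.3, -2.3]
position: [0.5332, 0.0189, 0.0388]
contact_force: [0.2, -1.4, -2.6]
position: [0.5331, 0.0208, 0.0388]
contact_force: [-0.7, -0.7, -2.2]
position: [0.5329, 0.0228, 0.0388]
contact_force: [-0.0, -2.2, -2.2]
```

```bash
python3 -m handwheel '0.001 0 0 0;0.001 0 0 0'| grep -E "pos|cont"
python3 -m handwheel '0.001 0 0 0;0.001 0 0 0'| grep -E "pos|cont"
```

```text
position: [0.5328, 0.0247, 0.0388]
contact_force: [0.0, -2.7, -2.5]
position: [0.5328, 0.0251, 0.039]
contact_force: [-1.2, -11.3, -1.1]
```

```bash
python3 -m handwheel '0 0 0 0;0 0 0 0'| grep -E "pos|cont"
python3 - <<'E'
from geo import *; from rig import readout
s=readout.get_state();v=np.array(s['position'][:2])-[.5298,.0595];u=np.array([-.0889,.996]);f=np.array(s['contact_force'][:2]);print(v@u,v@[.996,.0889],f@u,f@[.996,.0889],s['moment'],s['ee_rot'],s['clock'])
E
```

```text
position: [0.5327, 0.0251, 0.039]
contact_force: [-0.3, -8.1, -2.1]
-0.03455080746471652 -0.00013022085621888503 -8.030970857691099 -0.9964175024326518 [-1.4891  0.0762 -0.0498] [ 0.0011  0.6742  0.7386 -0.001 ] 12.8167
```

Contact is firm: the carrier stopped dead with 8 N, and the face is at about +37 mm, within the clamp range. I let go of the tab and do a final press with closed fingers on its rear face, so the carrier can square itself.

```bash
python3 -m handwheel '0 0 0 0;0 0 0 0;0 0 0 0;0 0 0 0;0 0 0 0' 0.045 | grep -E "pos|cont|wid"
python3 -m handwheel '0 0 -0.02 0;0 0 -0.03 0;0 0 -0.01 0;-0.017 0 0 0;-0.017 0 0 0' | grep -E "pos|cont|wid"
python3 -m handwheel '0 0 0 0;0 0 0 0;0 0 0 0;0 0 0 0;0 0 0 0' 0.0 30| grep -E "pos|cont|wid"
python3 - <<'E'
from geo import *; from rig import readout,optics
s=readout.get_state();a=optics.get_image('wrist')['img'];np.savez('w4.npz',p=s['position'],q=s['ee_rot'],img=a);print(s['position'],s['ee_rot'],s['clock'])
b=cv2.convertScaleAbs(a[:,:,::-1],alpha=1.3);cv2.imwrite('pics/w4.png',b)
E
```

```text
position: [0.5327, 0.0272, 0.0389]
contact_force: [0.9, -0.8, 0.2]
width: 0.0451
position: [0.5364, -0.0067, 0.1]
contact_force: [-0.3, 0.0, 0.2]
width: 0.0446
position: [0.5354, -0.0064, 0.0985]
contact_force: [-0.0, -0.4, 0.3]
width: -0.0002
[ 0.5354 -0.0064  0.0985] [-0.0003  0.6745  0.7383 -0.    ] 14.0667
```

View pics/w4.png

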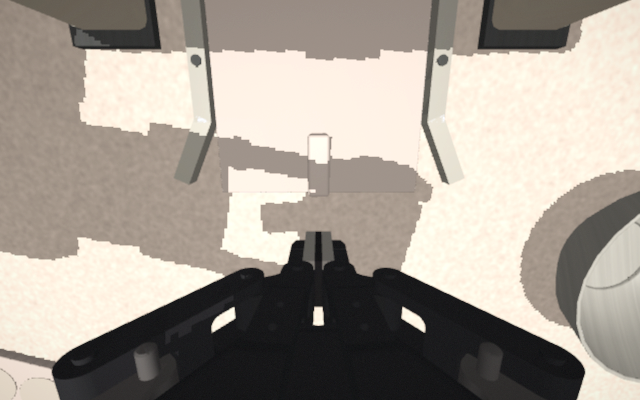

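The view shows the carrier square between the rails: its rear edge is level at row 191 (x 228–415) and the tab is at (319,133–195). The closed fingers are behind the tab, on its line.

```bash
python3 - <<'E'
from geo import *
d=np.load('w4.npz');T=TW(dict(position=d['p'],ee_rot=d['q']));u=np.array([-.0889,.996]);M=[.5298,.0595]
for n,uv,z in [('rearL',(228,191.5),.008),('rearR',(415,191.5),.008),('tabrear',(318,195),.008),('tabfronttop',(318.5,134),.042),('bendL',(213,123),.014),('bendR',(424,123),.014)]:
    p=plane(KW,T,uv,z)[:2]-M;print(n,p@u,p@[.996,.0889])
print((d['p'][:2]-M)@u,(d['p'][:2]-M)@[.996,.0889])
E
python3 -m handwheel '0 0 0.03 0;0 0 0.025 0;0 0 0 0;0 0 0 0' | grep -E "pos|cont|wid"
```

```text
rearL -0.052170045310277115 -0.07081150160215093
rearR -0.052108691440260285 0.0747232097983772
tabrear -0.0549502483484004 -0.0007566196628148007
tabfronttop -0.007368307338544524 -0.00045735722395964784
bendL -0.0007413202714031786 -0.07531066726852403
bendR -0.0006933428027455412 0.07444707396045466
-0.0661336139890813 -0.00030859619534358236
position: [0.5345, -0.0066, 0.0429]
contact_force: [-0.4, -0.7, 0.7]
width: 0.0004
```

```bash
python3 -m handwheel '0.003 0 0 0;0.002 0 0 0;0 0 0 0' | grep -E "pos|cont"
python3 -m handwheel '0.001 0 0 0;0 0 0 0' | grep -E "pos|cont"
python3 -m handwheel '0.001 0 0 0;0 0 0 0' | grep -E "pos|cont"
python3 -m handwheel '0.001 0 0 0;0 0 0 0' | grep -E "pos|cont"
```

```text
position: [0.5362, -0.0017, 0.0452]
contact_force: [0.2, 0.1, -0.8]
position: [0.5355, -0.0009, 0.0446]
contact_force: [0.4, -0.5, -1.1]
position: [0.5351, -0.0, 0.0441]
contact_force: [-0.2, -0.2, 0.1]
position: [0.5349, 0.001, 0.0438]
contact_force: [0.3, -0.4, -0.2]
```

```bash
python3 -m handwheel '0.001 0 0 0;0 0 0 0' | grep -E "pos|cont"
python3 -m handwheel '0.0007 0 0 0;0 0 0 0' | grep -E "pos|cont"
```

```text
position: [0.5348, 0.002, 0.0437]
contact_force: [0.4, 0.7, -0.0]
position: [0.5348, 0.0021, 0.0437]
contact_force: [-0.2, -3.2, -0.6]
```

```bash
python3 -m handwheel '0.0007 0 0 0;0 0 0 0' | grep -E "pos|cont"
python3 -m handwheel '0.0006 0 0 0;0 0 0 0' | grep -E "pos|cont"
```

```text
position: [0.5348, 0.0022, 0.0438]
contact_force: [0.9, -5.6, -0.5]
position: [0.5348, 0.0023, 0.0438]
contact_force: [0.3, -6.2, -0.5]
```

```bash
python3 -m handwheel '0.0006 0 0 0;0 0 0 0' | grep -E "pos|cont"
python3 -m handwheel '0.0003 0 0 0;0 0 0 0' | grep -E "pos|cont"
```

```text
position: [0.5348, 0.0023, 0.0438]
contact_force: [-0.6, -9.3, -0.3]
position: [0.5348, 0.0023, 0.0438]
contact_force: [-0.5, -9.4, -1.2]
```

Home is confirmed: the carrier is rigid against the backstop at 9.4 N. I back off and go above the button.

```bash
python3 -m handwheel '-0.008 0 0 0;-0.007 0 0 0;0 0 -0.03 0;0 0 -0.0375 0;0 0 -0.0375 0' | grep -E "pos|cont"
python3 -m handwheel '0 0 -0.0375 0;0 0 -0.0375 0;0 0 -0.0375 0;0 0 -0.0325 0;0 0 0 0' | grep -E "pos|cont"
python3 -m handwheel '0.0313 -0.0139 0 0;0.0313 -0.0139 0 0;0.0313 -0.0139 0 0;0.0313 -0.0139 0 0;0.0313 -0.0139 0 0' | grep -E "pos|cont"
python3 -m handwheel '0.0313 -0.0139 0 0;0 0 0 0;0 0 0 0' | grep -E "pos|cont"
python3 - <<'E'
from geo import *; from rig import readout,optics
s=readout.get_state();a=optics.get_image('wrist')['img'];T=TW(s);print(s['position'],proj(KW,T,[.4359,.167,.232]))
g=cv2.GaussianBlur(cv2.cvtColor(a,cv2.COLOR_RGB2GRAY),(3,3),0)
c=proj(KW,T,[.4359,.167,.232]).astype(int);print(c)
sub=g[max(c[1]-40,0):c[1]+40:4,c[0]-50:c[0]+50:4];print(sub)
E
```

```text
position: [0.535, -0.0101, 0.1491]
contact_force: [1.1, 0.0, -0.4]
position: [0.5392, -0.0104, 0.3014]
contact_force: [1.3, 0.4, 1.1]
position: [0.4514, 0.1407, 0.2933]
contact_force: [0.9, 0.9, 0.0]
position: [0.4349, 0.1707, 0.2935]
contact_force: [0.6, -0.7, -0.3]
[0.4349 0.1707 0.2935] [319.5986 226.1886]
[319 226]
[[163 128 139 127 128 127 127 128 128 126 126 125 125 125 125 124 125 126
  125 125 125 126 126 126 127]
 [126 127 126 126 126 126 127 127 127 126 121 105  86 100 119 125 126 126
  126 125 126 126 125 126 127]
 [126 125 125 125 124 124 126 126 112  56  51  56  62  57  53  50  97 126
  126 126 126 126 126 126 126]
 [125 124 125 125 124 124 126  73  54  64  64  63  63  63  63  64  58  57
  122 126 126 125 126 126 126]
 [125 124 125 125 125 126  91  61  64  63  63  63  63  63  63  63  63  63
   66 125 125 125 125 125 125]
 [125 125 126 125 125 114  59  63  63  63  55  51  49  50  54  62  63  63
   62  89 124 124 124 124 123]
 [127 126 126 125 125  80  63  63  63  49  53  59  65  61  54  48  60  63
   63  62 123 124 125 125 124]
 [127 126 126 126 126  64  63  63  50  59  6
[... 621 characters left out ...]
58  68  73  72  16  43  73  73  61  59
   62 106 125 124 125 124 124]
 [189 196 196 196 196 189  74  19  19  65  73  71  16  43  73  73  25  19
   25 120 125 125 125 123 124]
 [198 197 196 196 196 191  20  19  19  70  73  70  16  37  73  73  32  19
   19  69 125 125 125 125 124]
 [198 197 196 196 196 170  21  20  20  72  73  70  16  37  74  74  41  20
   21  37 125 126 125 125 125]
 [196 196 196 197 197 123  20  20  21  73  73  68  16  31  73  73  51  20
   20  20 123 125 125 124 124]
 [196 196 196 197 197  53  19  18  26  73  73  69  16  31  73  73  59  19
   20  19 111 123 122 123 124]
 [197 196 196 196 188  25  18  18  19  26  65  89  23  42  90  39  20  19
   19  19  75 122 122 123 124]]
```

The cap is seen around (318,224), matching the prediction of (319.6,226). I press it.

```bash
python3 -m handwheel '-0.0035 0.0008 0.012 0;0 0 0.012 0;0 0 0.009 0;0 0 0 0;0 0 0 0' | grep -E "pos|cont"
python3 -m handwheel '0 0 0.003 0;0 0 0 0;0 0 0 0' | grep -E "pos|cont"
python3 -m handwheel '0 0 0.003 0;0 0 0 0;0 0 0 0' | grep -E "pos|cont"
python3 -m handwheel '0 0 0.002 0;0 0 0 0' | grep -E "pos|cont"
python3 -m handwheel '0 0 0.002 0;0 0 0 0' | grep -E "pos|cont"
```

```text
position: [0.4374, 0.1652, 0.2604]
contact_force: [-0.4, -0.3, 0.3]
position: [0.4379, 0.1657, 0.2584]
contact_force: [0.9, -0.6, 2.1]
position: [0.4379, 0.1658, 0.2554]
contact_force: [2.0, -2.5, 3.3]
position: [0.4378, 0.1658, 0.2531]
contact_force: [2.1, -1.7, 4.2]
position: [0.4379, 0.1658, 0.2529]
contact_force: [-0.8, -2.8, 13.6]
```

```bash
python3 -m handwheel '0 0 0 0;0 0 0 0' | grep -E "pos|cont"
python3 -m handwheel '0 0 -0.01 0;0 0 -0.03 0;0 0 -0.03 0;0 0 0 0;0 0 0 0' | grep -E "pos|cont|clock"
python3 - <<'E'
from geo import *; from rig import optics
a=optics.get_image('top')['img'];np.save('t.npy',a)
# compare scene with start outside robot/carrier
b=cv2.imread('pics/top0.png')[:,:,::-1];d=cv2.absdiff(a,b).max(2)
for n,(u,v) in dict(bowl=(282,131),tart=(338,147),bottle=(365,133),slice=(420,178),ramekin=(440,212),spare=(370,292)).items(): print(n,(d[v-14:v+14,u-14:u+14]>25).mean())
# carrier rear edge from top cam at predicted home
K,T=CAM['top'];u=np.array([-.0889,.996]);M=np.array([.5298,.0595])
c=cv2.normalize(cv2.cvtColor(a,cv2.COLOR_RGB2GRAY),None,0,255,cv2.NORM_MINMAX)
for off in (-.05,.03,.05):
    print(off,[(round(s,3),int(cv2.getRectSubPix(c,(1,1),tuple(map(float,proj(K,T,[*(M+u*s+off*np.array([.996,.0889])),.008]))))[0,0])) for s in np.arange(-.064,-.04,.002)])
E
```

```text
position: [0.4378, 0.1658, 0.2529]
contact_force: [0.1, -2.1, 13.8]
clock: 19.58
position: [0.437, 0.1666, 0.3218]
contact_force: [0.4, 0.5, -0.4]
bowl 0.0
tart 0.0
bottle 0.0
slice 0.0
ramekin 0.0
spare 0.0
-0.05 [(np.float64(-0.064), 229), (np.float64(-0.062), 231), (np.float64(-0.06), 228), (np.float64(-0.058), 220), (np.float64(-0.056), 204), (np.float64(-0.054), 183), (np.float64(-0.052), 177), (np.float64(-0.05), 218), (np.float64(-0.048), 231), (np.float64(-0.046), 230), (np.float64(-0.044), 230), (np.float64(-0.042), 230)]
0.03 [(np.float64(-0.064), 223), (np.float64(-0.062), 224), (np.float64(-0.06), 225), (np.float64(-0.058), 221), (np.float64(-0.056), 213), (np.float64(-0.054), 206), (np.float64(-0.052), 212), (np.float64(-0.05), 230), (np.float64(-0.048), 227), (np.float64(-0.046), 223), (np.float64(-0.044), 226), (np.float64(-0.042), 227)]
0.05 [(np.float64(-0.064), 225), (np.float64(-0.062), 225), (np.float64(-0.06), 225), (np.float64(-0.058), 226), (np.float64(-0.056), 214), (np.float64(-0.054), 199), (np.float64(-0.052), 179), (np.float64(-0.05), 196), (np.float64(-0.048), 227), (np.float64(-0.046), 225), (np.float64(-0.044), 225), (np.float64(-0.042), 227)]
```

The rear edge is still at -0.053 on both sides, so the carrier is home and square. The other objects haven't moved, so I hand it in.

```bash
python3 -c "
from rig import ticket; print(ticket.sign_off())"
```

```text
the job is handed in; nothing more can be done
None
```

The carrier is home, square and firm against the backstop (9.4 N push), the start button was pressed all the way down and let go, nothing else on the counter moved, and the job was handed in at about 20 s; no verdict was returned.

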